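# Swap the cartridge in the pressure scanner's push-push bay

### The arm

A 6-joint arm with a two-finger parallel gripper is mounted at the origin on the work surface. World frame = base frame: x ahead of the robot, y to its left, z up, the work surface at z = 0. Lengths are in m, angles in rad, forces in N, time in s.
With the tool pointing down it reaches from about 0.4 to 0.825 m from the base axis. Payload 7 kg.
Tool frame: the origin (TCP) lies between the finger pads; the fingertips stand 22 mm ahead of it and the grasp point (between the pads) lies 3 mm ahead of it (arm.tip_reach is the distance from the TCP to the fingertips, in m); z points along the fingers, y is the line along which they close (so a half turn about z gives the same grasp; the last joint's range is limited). The gripper opens to 88 mm and grips with 3 to 60 N. Pads are 19 mm wide; open, the fingers measure 130 mm over their backs; the gripper's body (78 mm by 193 mm) begins 47 mm behind the grasp point.
Start: joints at [1.498, 0.359, 0.012, 0, -1.224, -0.288], TCP at [0.238, 0.632, 0.249] pointing down, gripper open.
Joint ranges: [-3.07, 3.07], [-1.43, 2.12], [-1.02, 1.25], [-3.03, 1.67], [-3.05, -0], [-3.03, 3.03]. Speed limits (rad/s): [2.39, 2.39, 3.01, 3.14, 3.14, 3.14].

### API

Orientations are given as [roll, pitch, yaw] about the fixed x, y, z axes, in that order (R = Rz(yaw) Ry(pitch) Rx(roll)).
In Python, from station import arm, viewer gives the robot as it stands. The module is installed in compiled form; this text tells all that it offers.
- The arm moves only by the tool apply_moves, never from a script. Its argument "commands" is a list that holds one entry, the list of rows, each a list of 5 numbers: the closure, from -1 (fully open) to 1 (shut), then the shift along the world's x, y, z as a fraction of full scale, then the turn about the world's z as a fraction of full scale. In form: [[[fingers, tx, ty, tz, yaw], ...]]. A call has 1 to 12 rows; each row shifts and turns the commanded pose from where the row before left it; what a row does not reach is not made up. Full scale, the value 1, is 20 cm for a shift and pi rad for a turn. A row lasts 1/10 s, in which the tool goes at most 50 mm and 8.59 degrees, less where a joint would pass 70% of its speed; a pose out of reach is approached as far as the arm can. A call with a number of a shift or a turn outside -1 to 1 is refused whole. A call with a gripper value outside its range is refused whole. The fingers move at their own pace and stop on an object; "force" is the grip in N (left out, the last holds). Time passes only in rows, so rows that do not move let the fingers close. It gives the time, the measured TCP pose, the force, the opening and the grip force at its end, in the units of the state.
- arm.get_state(): the state, without advancing time (a new reading comes with each control period).
- viewer.grab_frame(name): name is "scene" or "side" or "wrist"; returns a dict with "image" (384x512x3 uint8, blue, green, red), "mtx" (3x3 intrinsics, pixels), "k1" (the pictures are not rectified: a ray, as slopes to the right and down, at radius r is drawn at 1 + k1 r^2 times it, then the intrinsics apply), "rvec" (rotation vector, rad) and "tvec" (3), from world to camera coordinates, as OpenCV has them. Camera axes: x right, y down, z forward; pixel columns grow to the right and rows downward; lengths in m; the calibration is good to about 2 mm. A picture is of the moment at which its call begins. There is no depth.
- arm.job_done(): hands the job in; it is judged then, once.
The state is a dict: "t": time; "q": joint angles; "qd": joint speeds; "joint_efforts": joint torques, N m; "eef_pos": TCP position; "ee_rot": TCP orientation; "force": force on the tool from outside, world axes, zero at the start; "moment": the same for the moment, N m; "width": finger opening in m; "gripper_force": force on a finger pad.
Only numpy, scipy, OpenCV 4.12 (cv2) and the standard library are available. Lean on these libraries where they do the work, as an engineer would, in place of code of your own. Each camera call takes 0.05 s, during which the arm holds its last target. There are 200 camera calls.

### The job

Change the pressure scanner's cartridge: press the red-capped spent one down until its push-push catch lets go and it pops up by itself, then lift it out and leave it in the aluminium tray. Put the green-capped fresh one into the same bay and press it down until the catch holds it low by itself, never loading the scanner with more than 40 N, and leave the other loose things on the bench alone.

Things in the scene. Friction and masses are not known exactly. Their poses are not given: they have to be found in the camera images.
- bay: black bakelite pressure scanner housing fixed to the bench, 150 (x) x 130 (y) x 100 mm high, with a row of copper taps on its -x face and a brass-framed cartridge bay in the middle of its top. Origin: centre of its underside; z up.
- slot (a point): centre of the bay's mouth, level with the housing's top; axes as the housing's. The slot is vertical, 43 (x) x 29 (y) mm, slick, mouth chamfered 4 mm; 1.5 mm to spare each side. In it a sprung push-push carriage carries the cartridge (resists with 4 N when up, 8 N near the stop). A cartridge standing free is pressed down to the stop, let go, and is held low; pressed to the stop again and let go, it rises.
- stop (a point): nominal place of a cartridge's top (centre) when pressed to the stop: 6.5 mm over the housing's top. Each unit's catch is set up to 4 mm higher or lower, unseen. The stop is felt: a stiff buffer, 16 N per mm. A press ending 2 mm short of it does nothing, 2 mm past it overloads. Stay there 0.2 s. Held level: 6 mm above the stop; free level: 23 mm above it.
- spent: spent cartridge, a 40 (x) x 26 (y) x 80 mm block, white with a red cap on its top 19 mm, about 0.12 kg; bottom 4 mm is 2 mm narrower on each side. Origin: centre of its underside; z up. It starts in the bay held low, top 8 to 16 mm above the housing's top, axes along the housing's; popped up, its top stands 25 to 34 mm above it. It rests on the carriage by its weight.
- fresh: fresh cartridge, the same block with a green cap, standing upright on the bench at the start. Origin: centre of its underside; z up. Let down into the bay, it meets the carriage when its top is 25 to 34 mm above the housing's top.
- tray: open aluminium tray fixed to the bench, 140 (x) x 170 (y) x 35 mm outside, walls and floor 4 mm. Origin: centre of its underside; z up. The spent cartridge may stand or lie in it.
- tube_a: loose copper tap tube, 10 mm thick, bent at a right angle, legs about 120 and 90 mm, lying on the bench beyond the scanner; leave alone. Origin: on the bench near its middle.
- tube_b: the other copper tap tube, the same; leave alone.
- calipers_case: loose nickel calipers case, 70 x 200 x 22 mm, lying beyond the scanner; leave alone. Origin: centre of its underside.
- union: loose brass union, 32 mm across, 34 mm high, standing at the right; leave alone. Origin: centre of its underside.
- driver: loose screwdriver lying at the left; leave alone.

How it is judged:
On the way, in this order (a step that is already met when the one before it is completed fails the run):
1. the spent cartridge has popped up in the bay by itself: upright in the slot, its top 20 to 35 mm above the housing, the fingers not touching it (x of spent in the frame of slot between -0.004 and 0.004 m and y of spent in the frame of slot between -0.004 and 0.004 m and z of spent in the frame of slot between -0.06 and -0.045 m and angle between spent's own z axis and vertical below 0.1 rad and contact force between the fingers and spent below 0.1 N), for 0.1 s.
2. the spent cartridge is let go in the tray, at rest (x of spent in the frame of tray between -0.066 and 0.066 m and y of spent in the frame of tray between -0.081 and 0.081 m and z of spent in the frame of tray between 0 and 0.045 m and contact force between the fingers and spent below 0.2 N and linear speed of spent below 0.03 m/s), for 0.2 s.
At the end, for the whole second after the job is handed in: Fresh cartridge held low by the catch: upright within 0.1 rad in the slot, within 4 mm of its axis, top 2 to 20 mm above the housing with nothing pressing on it, at rest. Spent cartridge let go and at rest in the tray: its underside's centre inside the walls, below 45 mm (all of step 2 and x of fresh in the frame of slot between -0.004 and 0.004 m and y of fresh in the frame of slot between -0.004 and 0.004 m and z of fresh in the frame of slot between -0.078 and -0.06 m and angle between fresh's own z axis and vertical below 0.1 rad and linear speed of fresh below 0.02 m/s and contact force between the fingers and fresh below 0.2 N); the robot touches nothing.
It fails at once if the spent cartridge loads the scanner (housing or carriage) with more than 40 N (contact force between spent and bay above 40 N).
It fails at once if the fresh cartridge loads the scanner (housing or carriage) with more than 40 N (contact force between fresh and bay above 40 N).
It fails at once if the gripper loads the scanner (housing or carriage) with more than 40 N (contact force between the fingers and bay above 40 N).
It fails at once if another loose thing on the bench is moved by more than 20 mm (distance of any of tube_a, tube_b, calipers_case, union, driver from where it was at the start of the episode above 0.02 m).
It also fails if it takes over 72 s, if anything falls off the work surface, if the arm or the gripper's body presses on something with over 40 N, if the wrist force passes 120 N, or if a joint passes its speed limit or range.

## Working session

There is one attempt and no reset: what is moved stays moved. The work goes in short steps, Python scripts to look and compute and a tool call to move; the robot and the scene stay as the last step left them, time stands still between calls to the robot, and variables do not carry over. Pictures are saved under pics/ and viewed, at most 10 in all, crops included, and the job is handed in when it is done.

Besides the shell and the picture viewer there is one more tool, called after "Call:" as name(argument=value, ...), one argument or row to a line, values as JSON. apply_moves: Moves the arm, as the interface text tells. Shift numbers are shares of 20 cm and turn numbers shares of pi rad, none past 1 either way. Its arguments: {"type":"object","properties":{"commands":{"type":"array","items":{"type":"array","items":{"type":"array","items":{"type":"number"}}}},"force":{"type":"number"}},"required":["commands"]}

```bash
mkdir -p pics; cat > h.py <<'E'
import numpy as np, cv2
from station import arm, viewer
def grab(n):
    f=viewer.grab_frame(n); return f
def ray(f,px):
    m=np.array(f["mtx"]);R=cv2.Rodrigues(np.array(f["rvec"],float))[0];t=np.array(f["tvec"],float).ravel()
    d=np.array([f["k1"],0,0,0,0],float)
    u=cv2.undistortPoints(np.array(px,float).reshape(-1,1,2),m,d).reshape(-1,2)
    dirs=np.c_[u,np.ones(len(u))]@R
    return -R.T@t,dirs
def onplane(f,px,z):
    c,d=ray(f,px); return c+d*((z-c[2])/d[:,2])[:,None]
def proj(f,P):
    return cv2.projectPoints(np.array(P,float).reshape(-1,1,3),np.array(f["rvec"],float),np.array(f["tvec"],float),np.array(f["mtx"]),np.array([f["k1"],0,0,0,0],float))[0].reshape(-1,2)
def hsv(f): return cv2.cvtColor(np.ascontiguousarray(f["image"]),cv2.COLOR_BGR2HSV)
def mask(f,c):
    h=hsv(f)
    if c=='red': m=cv2.inRange(h,(0,130,60),(8,255,255))|cv2.inRange(h,(172,130,60),(180,255,255))
    if c=='green': m=cv2.inRange(h,(45,90,40),(85,255,255))
    return m
def blobs(m,amin=30):
    n,l,s,c=cv2.connectedComponentsWithStats(m)
    return sorted([(int(s[i,4]),s[i,:4].tolist(),c[i].round(1).tolist(),i) for i in range(1,n) if s[i,4]>amin],reverse=True)
E
python3 - <<'E'
from h import *
s=arm.get_state(); print(s["t"],s["eef_pos"],s["ee_rot"],s["force"],s["width"],arm.tip_reach)
a=grab("scene");b=grab("side")
for n,f in(("scene",a),("side",b)):
    c,_=ray(f,[[256,192]]);print(n,c,f["k1"])
    for k in("red","green"):print(k,blobs(mask(f,k)))
    cv2.imwrite(f"pics/{n}0.png",f["image"])
E
```

```text
0.0 [0.23815426 0.63110362 0.24763163] [ 3.13996157e+00 -1.46086512e-04 -3.60916688e-01] [0.76934318 0.00854043 0.36737163] 0.0874891507909623 0.022
scene [ 1.05060889 -0.42561933  0.98419083] -0.017612283393033855
red [(1127, [309, 64, 46, 39], [331.3, 82.6], 52), (291, [483, 3, 29, 22], [498.2, 13.1], 20), (267, [475, 27, 30, 22], [488.9, 37.9], 39), (263, [463, 8, 32, 21], [478.4, 18.1], 25), (248, [482, 46, 30, 22], [497.4, 56.4], 48), (235, [472, 67, 29, 20], [485.9, 76.7], 54), (229, [1, 31, 31, 15], [16.1, 38.1], 40), (219, [480, 84, 31, 21], [494.7, 94.2], 58), (219, [12, 16, 31, 15], [26.6, 23.1], 29), (208, [33, 21, 29, 15], [47.1, 27.9], 32), (203, [461, 85, 28, 20], [474.4, 94.8], 57), (203, [44, 6, 29, 15], [57.9, 13.2], 23), (193, [63, 12, 27, 14], [76.1, 18.5], 26), (192, [12, 49, 30, 15], [26.5, 56.4], 49), (188, [23, 36, 29, 14], [36.8, 42.4], 42), (186, [491, 64, 21, 18], [502.0, 72.3], 53), (180, [42, 39, 28, 15], [55.8, 46.2], 43), (177, [92, 3, 25, 14], [103.8, 9.5], 18), (175, [73, 0, 28, 12], [85.9, 4.5], 3), (173, [494, 23, 18, 17], [503.5, 30.4], 35), (170, [
[... 4615 characters left out ...]
, 52), (38, [150, 123, 7, 7], [153.4, 126.2], 79), (38, [44, 156, 7, 7], [46.7, 158.8], 91), (38, [20, 54, 6, 9], [22.3, 57.7], 41), (36, [64, 13, 5, 8], [66.1, 16.5], 14), (35, [121, 82, 7, 8], [124.7, 85.4], 57), (35, [48, 174, 7, 7], [51.4, 176.6], 93), (35, [16, 31, 5, 9], [17.8, 35.1], 25), (34, [115, 19, 5, 9], [116.6, 23.4], 20), (34, [18, 11, 8, 5], [21.3, 13.1], 11), (33, [153, 140, 7, 7], [155.8, 143.0], 86), (32, [120, 62, 5, 8], [122.2, 65.3], 47)]
green [(52286, [213, 0, 299, 265], [384.8, 94.2], 1), (285, [494, 322, 18, 31], [505.5, 338.0], 5), (160, [216, 143, 17, 13], [224.2, 148.8], 2), (155, [300, 240, 17, 13], [308.0, 245.8], 3), (66, [505, 270, 7, 16], [508.8, 278.6], 4)]
```

View pics/scene0.png

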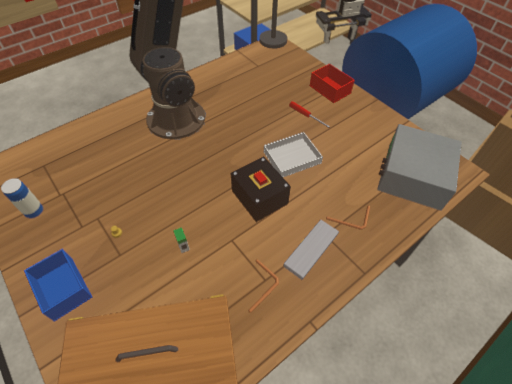

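View pics/side0.png

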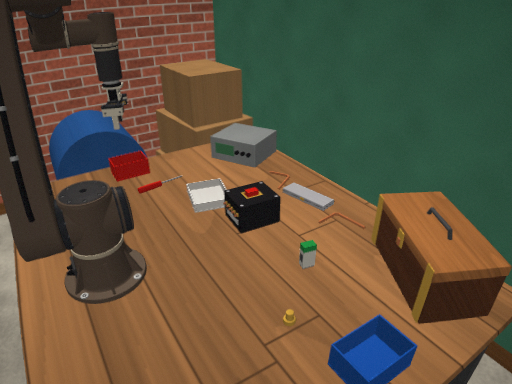

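The scene view shows the housing at (260,188) with the red cap at (260,177). The tray is at (293,153), the fresh cartridge at (181,236), the union at (116,231) and the driver at (308,113). The side view has the housing at (252,205), the fresh cartridge at (308,250) and the tray at (207,194).

```bash
python3 - <<'E'
from h import *
a=grab("scene");b=grab("side");w=grab("wrist")
def tri(pa,pb):
    ca,da=ray(a,[pa]);cb,db=ray(b,[pb]);da=da[0];db=db[0]
    A=np.c_[da,-db];x=np.linalg.lstsq(A,cb-ca,rcond=None)[0]
    p,q=ca+da*x[0],cb+db*x[1];return ((p+q)/2).round(4),np.linalg.norm(p-q).round(4)
print("spent",tri((259.7,177.7),(251.2,191.4)));print("fresh",tri((179.6,235.1),(308,245.8)))
print("tray sc",onplane(a,[[265,154],[303,134],[322,155],[281,174]],0.035).round(3))
print("hous top",onplane(a,[[232,184],[268,158],[289,182],[256,208]],0.1).round(3))
for n,f in(("scene",a),("side",b)):
    for k in("red","green"):
        m=mask(f,k)
        for B in blobs(m):
            if (k,n) in(("green","scene"),) and B[0]<200 or (k,n)==("green","side") and 140<B[0]<170: print(n,k,B[:3],cv2.minAreaRect(np.argwhere(m>0)[:,::-1].astype(np.float32)) if 0 else "")
big=cv2.hconcat([cv2.resize(a["image"][140:270,160:330],None,fx=3,fy=3,interpolation=2)])
cv2.imwrite("pics/crop.png",big)
c,d=ray(w,[[256,192]]);print("wrist cam",c,d)
E
```

```text
spent (array([0.5151, 0.0228, 0.1085]), np.float64(0.0005))
fresh (array([ 0.5175, -0.2784,  0.0732]), np.float64(0.0014))
tray sc [[0.397 0.144 0.035]
 [0.406 0.322 0.035]
 [0.527 0.303 0.035]
 [0.503 0.128 0.035]]
hous top [[ 0.476 -0.058  0.1  ]
 [ 0.462  0.101  0.1  ]
 [ 0.581  0.089  0.1  ]
 [ 0.594 -0.054  0.1  ]]
scene green (121, [174, 228, 12, 16], [179.6, 235.1]) 
side green (159, [216, 143, 18, 13], [224.2, 148.8]) 
side green (154, [300, 240, 17, 13], [308.0, 245.8]) 
wrist cam [0.31510021 0.60239465 0.38396341] [[-0.28143564  0.10145082 -0.95421046]]
```

View pics/crop.png

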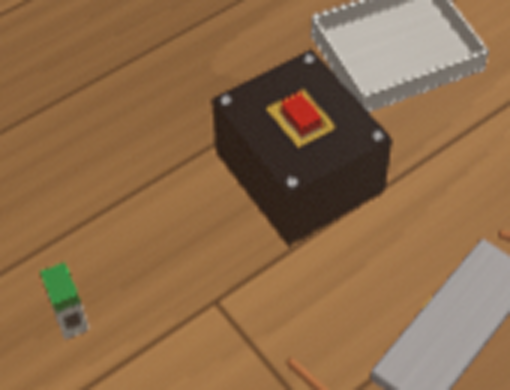

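The crop shows four housing screws at (226,100), (309,59), (378,135) and (292,182), and the brass-framed red cap at (301,114). Now I'll work out the housing yaw from these.

```bash
python3 - <<'E'
from h import *
a=grab("scene")
s=np.array([[226,100],[309,59],[378,135],[292,182]])/3+[160,140]
P=onplane(a,s-[.3,.3],0.1)[:,:2];print(P.round(4),P.mean(0))
for i in range(4):
    d=P[(i+1)%4]-P[i];print(np.linalg.norm(d).round(4),np.degrees(np.arctan2(d[1],d[0])).round(2))
E
```

```text
[[ 0.4463 -0.0237]
 [ 0.4554  0.0834]
 [ 0.5823  0.0739]
 [ 0.5738 -0.0346]] [0.51445146 0.02473479]
0.1075 85.11
0.1272 -4.29
0.1088 -94.46
0.128 175.15
```

Call:
apply_moves(
  commands=[
    [[-1,0.1,-0.24,0.05,0.04],[-1,0.1,-0.24,0.05,0.04],[-1,0.1,-0.24,0.05,0.035],[-1,0.1,-0.24,0.05,0],[-1,0.1,-0.24,0,0],[-1,0.1,-0.24,0,0],[-1,0.1,-0.24,0,0],[-1,0.1,-0.24,0,0],[-1,0.1,-0.24,0,0],[-1,0.1,-0.24,0,0],[-1,0.1,-0.24,0,0],[-1,0.1,-0.24,0,0]],
  ],
)

```text
t: 1.5
eef_pos: [0.468, 0.079, 0.2868]
ee_rot: [-3.141, -0.001, 0.001]
force: [0.9, 0.7, -0.1]
width: 0.0877
gripper_force: 0.0
```

Call:
apply_moves(
  commands=[
    [[1,0.12,-0.14,0,-0.026],[1,0.115,-0.135,0,0],[1,0,0,0,0],[1,0,0,0,0],[1,0,0,0,0]],
  ],
)

```text
t: 2.0
eef_pos: [0.5143, 0.0263, 0.2863]
ee_rot: [-3.141, 0.0, -0.081]
force: [-0.5, -0.4, -0.8]
width: 0.0533
gripper_force: 0.0
```

```bash
python3 - <<'E'
from h import *
s=arm.get_state();print(s["t"],s["eef_pos"],s["ee_rot"],s["force"],s["width"])
w=grab("wrist");cv2.imwrite("pics/w1.png",w["image"])
m=mask(w,"red");print(blobs(m)[:4])
h=hsv(w);br=cv2.inRange(h,(18,120,80),(32,255,255));print("brass",blobs(br)[:4])
E
```

```text
2.0 [0.51429663 0.02627093 0.28632524] [-3.14145190e+00  1.29935353e-04 -8.10277821e-02] [-0.54043006 -0.37895407 -0.76583974] 0.05328526569499932
[(984, [246, 157, 26, 40], [258.2, 176.1], 1)]
brass [(4077, [163, 318, 314, 21], [330.7, 330.2], 15), (1408, [237, 147, 45, 56], [258.7, 173.2], 4), (502, [346, 260, 18, 51], [356.1, 285.2], 14), (482, [147, 260, 19, 51], [154.4, 285.3], 13)]
```

View pics/w1.png

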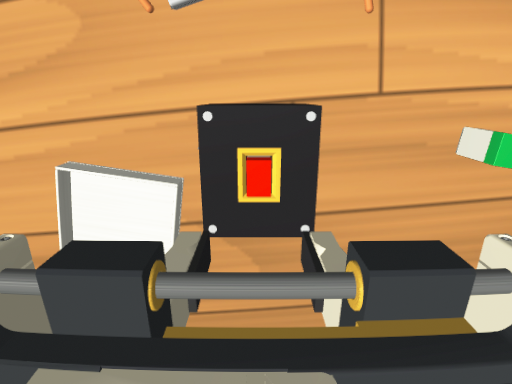

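The wrist view shows the housing square to the image, with screws at (207,116), (311,116), (212,229) and (305,229). The red cap is at (258,177), with its brass frame spanning 237–281 by 147–202.

```bash
cat >> h.py <<'E'
def slotfind(w):
    g=cv2.inRange(hsv(w),(0,0,170),(180,60,255)); out=[]
    B=[b[2] for b in blobs(g,25) if b[0]<250]
    return B
E
python3 - <<'E'
from h import *
w=grab("wrist")
B=slotfind(w);print(B)
P=onplane(w,[b for b in B if 200<b[0]<320 and 105<b[1]<240],0.101)[:,:2];print(P.round(4),P.mean(0))
F=onplane(w,[[237,147],[282,147],[282,203],[237,203]],0.1)[:,:2];print("frame",F.round(4),F.mean(0))
r=onplane(w,[[246.5,157.5],[271.5,157.5],[271.5,196],[246.5,196]],0.112)[:,:2];print("cap",r.round(4),r.mean(0))
a=grab("scene");t=onplane(a,np.array([[313,15],[440,-5],[486,50],[368,108]])/3+[160,140],0.035);print("tray",t.round(3),t.mean(0))
E
```

```text
[[312.2, 244.7], [311.0, 116.0], [207.2, 115.7], [174.7, 1.5], [212.6, 228.2], [480.9, 266.0], [8.6, 235.2]]
[[ 0.5735 -0.0368]
 [ 0.5825  0.0709]
 [ 0.4555  0.0809]] [0.5371753  0.03832614]
frame [[ 0.5472  0.0432]
 [ 0.5433 -0.0049]
 [ 0.4796 -0.0014]
 [ 0.4838  0.0496]] [0.51348904 0.02163122]
cap [[0.5373 0.0336]
 [0.5351 0.0076]
 [0.493  0.0104]
 [0.4952 0.0374]] [0.51513905 0.02222267]
tray [[0.361 0.17  0.035]
 [0.431 0.317 0.035]
 [0.533 0.298 0.035]
 [0.513 0.127 0.035]] [0.45936176 0.22791647 0.035     ]
```

Call:
apply_moves(
  commands=[
    [[1,0,0,-0.2,0],[1,0,0,-0.2,0],[1,0,0,0,0],[1,0,0,0,0],[1,0,0,0,0]],
  ],
)

```text
t: 2.65
eef_pos: [0.5159, 0.0266, 0.2086]
ee_rot: [-3.141, -0.003, -0.08]
force: [0.6, -0.2, 0.1]
width: 0.0026
gripper_force: 0.0
```

Call:
apply_moves(
  commands=[
    [[1,-0.006,-0.022,-0.15,0],[1,0,0,-0.15,0],[1,0,0,0,0],[1,0,0,0,0]],
  ],
)

```text
t: 3.05
eef_pos: [0.5145, 0.0218, 0.1481]
ee_rot: [-3.142, -0.002, -0.081]
force: [0.8, -0.1, 0.4]
width: 0.0004
gripper_force: 0.0
```

Call:
apply_moves(
  commands=[
    [[1,0,0,-0.02,0],[1,0,0,-0.02,0],[1,0,0,0,0],[1,0,0,0,0]],
  ],
)

```text
t: 3.45
eef_pos: [0.5137, 0.0216, 0.1387]
ee_rot: [-3.141, -0.0, -0.081]
force: [0.9, 0.5, -0.2]
width: 0.0004
gripper_force: 0.0
```

Call:
apply_moves(
  commands=[
    [[1,0,0,-0.01,0],[1,0,0,-0.01,0],[1,0,0,0,0]],
  ],
)

```text
t: 3.75
eef_pos: [0.514, 0.0216, 0.1348]
ee_rot: [3.142, -0.001, -0.081]
force: [0.6, -0.8, 6.2]
width: 0.0008
gripper_force: 2.9
```

Call:
apply_moves(
  commands=[
    [[1,0,0,-0.005,0],[1,0,0,0,0]],
  ],
)

```text
t: 3.95
eef_pos: [0.514, 0.0216, 0.134]
ee_rot: [3.142, -0.001, -0.081]
force: [-1.6, -1.0, 6.0]
width: 0.0003
gripper_force: 3.0
```

Call:
apply_moves(
  commands=[
    [[1,0,0,-0.005,0],[1,0,0,0,0]],
  ],
)

```text
t: 4.15
eef_pos: [0.514, 0.0215, 0.133]
ee_rot: [3.142, -0.001, -0.081]
force: [-0.7, -0.4, 6.0]
width: 0.0004
gripper_force: 3.1
```

Call:
apply_moves(
  commands=[
    [[1,0,0,-0.004,0],[1,0,0,0,0]],
  ],
)

```text
t: 4.35
eef_pos: [0.514, 0.0216, 0.1322]
ee_rot: [3.142, -0.001, -0.081]
force: [-1.0, -0.8, 6.5]
width: 0.0008
gripper_force: 3.1
```

Call:
apply_moves(
  commands=[
    [[1,0,0,-0.004,0],[1,0,0,0,0]],
  ],
)

```text
t: 4.55
eef_pos: [0.514, 0.0215, 0.1314]
ee_rot: [3.142, -0.001, -0.081]
force: [-1.8, 0.0, 6.8]
width: 0.0007
gripper_force: 3.3
```

Call:
apply_moves(
  commands=[
    [[1,0,0,-0.004,0],[1,0,0,0,0]],
  ],
)

```text
t: 4.75
eef_pos: [0.514, 0.0215, 0.1306]
ee_rot: [3.142, -0.001, -0.081]
force: [-0.4, -0.6, 6.6]
width: 0.0004
gripper_force: 3.3
```

Call:
apply_moves(
  commands=[
    [[1,0,0,-0.004,0],[1,0,0,0,0]],
  ],
)

```text
t: 4.95
eef_pos: [0.5142, 0.0216, 0.1302]
ee_rot: [3.142, -0.002, -0.081]
force: [-1.9, -1.8, 9.9]
width: 0.0008
gripper_force: 4.7
```

```bash
python3 -c "
from h import *
print(arm.get_state()['force'])"
```

```text
[-1.86737295 -1.77608882  9.92914535]
```

Now touching the buffer (stop near TCP z ≈ 0.130).

Call:
apply_moves(
  commands=[
    [[1,0,0,-0.004,0],[1,0,0,0,0],[1,0,0,0,0],[1,0,0,0,0]],
  ],
)

```text
t: 5.35
eef_pos: [0.5144, 0.0216, 0.1299]
ee_rot: [-3.142, -0.002, -0.08]
force: [-2.1, -0.0, 13.1]
width: 0.0001
gripper_force: 6.6
```

Call:
apply_moves(
  commands=[
    [[1,0,0,0.05,0],[1,0,0,0.15,0],[1,0,0,0.2,0],[-1,0,0,0.1,0],[-1,0,0,0,0],[-1,0,0,0,0]],
  ],
)

```text
t: 5.95
eef_pos: [0.5133, 0.0217, 0.2285]
ee_rot: [-3.141, -0.001, -0.081]
force: [-0.3, 0.2, -0.9]
width: 0.0191
gripper_force: 0.0
```

```bash
python3 - <<'E'
from h import *
s=arm.get_state();print(s["eef_pos"],s["width"])
a=grab("scene");b=grab("side");w=grab("wrist")
for f,c in((a,(260,177)),(b,(251,188))):
    for B in blobs(mask(f,"red")):
        if abs(B[2][0]-c[0])<15 and abs(B[2][1]-c[1])<15: print(B[:3])
print(blobs(mask(w,"red"))[:2])
cv2.imwrite("pics/w2.png",cv2.hconcat([w["image"][60:384],a["image"][60:384]])[:, :800] if 0 else cv2.vconcat([w["image"][60:330],cv2.resize(a["image"][120:220,180:370],(512,269),interpolation=2)]))
E
```

```text
[0.51334955 0.02170448 0.22850598] 0.019060162272957305
(143, [253, 167, 15, 15], [260.0, 173.8])
(118, [244, 183, 15, 10], [251.1, 187.4])
[(1636, [238, 172, 32, 52], [253.5, 197.4], 1)]
```

View pics/w2.png

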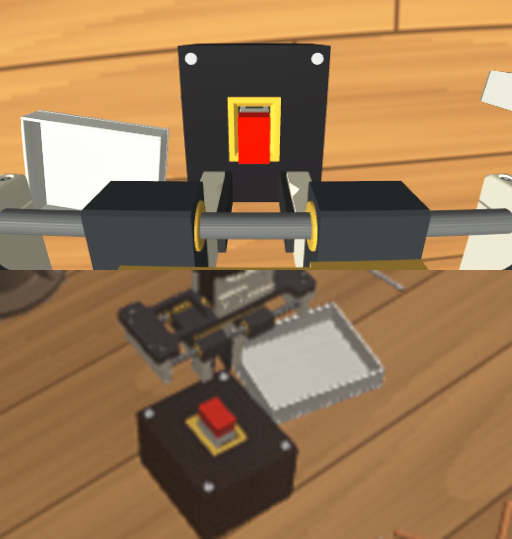

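The cartridge has popped up: its cap now stands clear of the frame, at (254,137) in the wrist crop. Next I'll grasp it.

Call:
apply_moves(
  commands=[
    [[-1,0.004,0,-0.1,0],[-1,0,0,-0.15,0],[-1,0,0,-0.12,0],[-1,0,0,-0.12,0],[-1,0,0,0,0],[1,0,0,0,0],[1,0,0,0,0],[1,0,0,0,0],[1,0,0,0,0],[1,0,0,0,0]],
  ],
  force=25,
)

```text
t: 7.1
eef_pos: [0.5145, 0.0217, 0.131]
ee_rot: [-3.141, -0.001, -0.081]
force: [0.0, 0.3, 0.1]
width: 0.042
gripper_force: 0.0
```

Call:
apply_moves(
  commands=[
    [[1,0,0,0,0],[1,0,0,0,0],[1,0,0,0,0]],
  ],
)

```text
t: 7.4
eef_pos: [0.5143, 0.0216, 0.1304]
ee_rot: [-3.142, -0.0, -0.081]
force: [-0.4, -0.3, 1.7]
width: 0.0257
gripper_force: 24.9
```

Call:
apply_moves(
  commands=[
    [[1,0,0,0.06,0],[1,0,0,0.15,0],[1,0,0,0.15,0],[1,0,0,0.15,0],[1,0,0,0.1,0],[1,-0.054,0.2,0,0],[1,-0.054,0.2,0,0],[1,-0.054,0.2,0,0],[1,-0.054,0.2,0,0],[1,-0.054,0.2,0,0],[1,0,0,0,0],[1,0,0,0,0]],
  ],
)

```text
t: 8.6
eef_pos: [0.4598, 0.2224, 0.2528]
ee_rot: [3.142, 0.0, -0.079]
force: [0.4, -0.2, -0.9]
width: 0.0258
gripper_force: 25.0
```

```bash
python3 - <<'E'
from h import *
s=arm.get_state();print(s["eef_pos"],s["width"],s["gripper_force"])
a=grab("scene");w=grab("wrist")
cv2.imwrite("pics/w3.png",cv2.vconcat([w["image"][:300],cv2.resize(a["image"][100:200,180:370],(512,269),interpolation=2)]))
E
```

```text
[0.45979436 0.222382   0.25281888] 0.025765911084390903 24.966360926628113
```

View pics/w3.png

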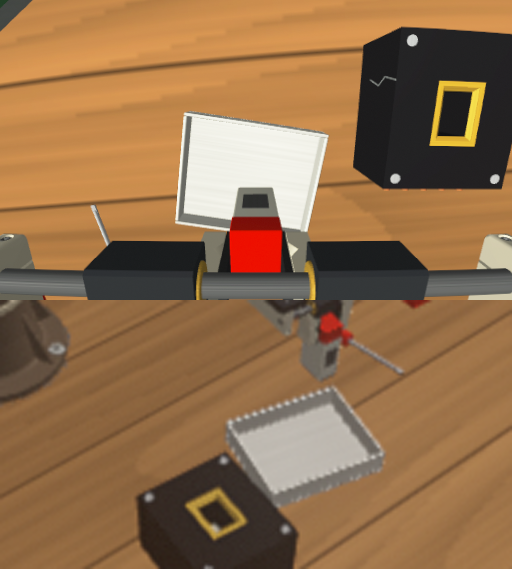

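The wrist view shows the held cartridge. The tray rim's corners are at (185,113) and (328,136), with the near edge at (177,222)–(306,232).

```bash
python3 - <<'E'
from h import *
w=grab("wrist")
P=onplane(w,[[185,113],[328,136],[306,232],[176,222]],0.035)[:,:2];print(P.round(3),P.mean(0),np.linalg.norm(np.diff(P,axis=0),axis=1))
print(arm.get_state()["eef_pos"])
E
```

```text
[[0.532 0.295]
 [0.493 0.133]
 [0.372 0.162]
 [0.4   0.327]] [0.44921676 0.22939852] [0.16750356 0.12423497 0.1671786 ]
[0.46037579 0.22080517 0.25260463]
```

Call:
apply_moves(
  commands=[
    [[1,-0.06,0.04,-0.19,0],[1,0,0,-0.19,0],[1,0,0,-0.19,0],[1,0,0,-0.18,0],[1,0,0,-0.03,0],[1,0,0,-0.02,0],[1,0,0,-0.02,0],[1,0,0,0,0]],
  ],
)

```text
t: 9.55
eef_pos: [0.449, 0.23, 0.0895]
ee_rot: [-3.14, -0.001, -0.081]
force: [-0.0, -0.0, -1.8]
width: 0.0258
gripper_force: 25.0
```

Call:
apply_moves(
  commands=[
    [[1,0,0,-0.01,0],[1,0,0,-0.01,0],[1,0,0,0,0]],
  ],
)

```text
t: 9.85
eef_pos: [0.4483, 0.2297, 0.0846]
ee_rot: [-3.141, -0.0, -0.081]
force: [-0.1, 0.4, -0.3]
width: 0.0259
gripper_force: 25.0
```

Call:
apply_moves(
  commands=[
    [[1,0,0,-0.005,0],[1,0,0,0,0]],
  ],
)

```text
t: 10.05
eef_pos: [0.4484, 0.2297, 0.0834]
ee_rot: [-3.141, -0.0, -0.081]
force: [0.1, -0.7, -0.9]
width: 0.026
gripper_force: 25.0
```

Call:
apply_moves(
  commands=[
    [[1,0,0,-0.005,0],[1,0,0,0,0]],
  ],
)

```text
t: 10.25
eef_pos: [0.4487, 0.23, 0.0832]
ee_rot: [-3.141, -0.001, -0.081]
force: [-1.9, -0.6, 7.2]
width: 0.0257
gripper_force: 25.0
```

Call:
apply_moves(
  commands=[
    [[1,0,0,-0.005,0],[1,0,0,0,0]],
  ],
)

```text
t: 10.45
eef_pos: [0.4489, 0.2301, 0.0831]
ee_rot: [-3.141, -0.002, -0.08]
force: [-4.6, -2.1, 16.3]
width: 0.0259
gripper_force: 25.0
```

Call:
apply_moves(
  commands=[
    [[1,0,0,0.007,0],[-1,0,0,0,0],[-1,0,0,0,0],[-1,0,0,0,0],[-1,0,0,0,0],[-1,0,0,0.1,0],[-1,0,0,0.2,0],[-1,0,0,0.2,0],[-1,0,0,0.2,0],[-1,0,0,0.2,0]],
  ],
)

```text
t: 11.45
eef_pos: [0.448, 0.2293, 0.2644]
ee_rot: [3.142, 0.0, -0.081]
force: [0.6, 1.1, 0.0]
width: 0.0863
gripper_force: 0.0
```

```bash
python3 - <<'E'
from h import *
s=arm.get_state();print(s["t"],s["eef_pos"],s["width"])
w=grab("wrist");print(blobs(mask(w,"red"))[:2])
cv2.imwrite("pics/w4.png",w["image"])
E
```

```text
11.45 [0.44804649 0.22932259 0.26437375] 0.08627250690728709
[(900, [243, 156, 24, 38], [254.6, 174.4], 1)]
```

View pics/w4.png

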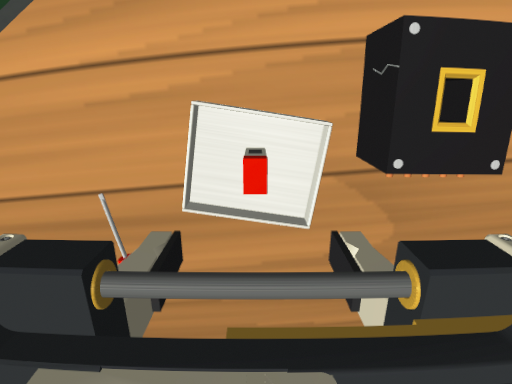

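The spent cartridge stands upright in the tray, cap at (255,174). On to the fresh one.

Call:
apply_moves(
  commands=[
    [[-1,0.03,-0.23,0,0],[-1,0.03,-0.23,0,0],[-1,0.03,-0.23,0,0],[-1,0.03,-0.23,0,0],[-1,0.03,-0.23,0,0],[-1,0.03,-0.23,0,0],[-1,0.03,-0.23,0,0],[-1,0.03,-0.23,0,0],[-1,0.03,-0.23,0,0],[-1,0.03,-0.23,0,0],[-1,0.04,-0.24,0,0],[-1,0,0,0,0]],
  ],
)

```text
t: 12.7
eef_pos: [0.5162, -0.2831, 0.2612]
ee_rot: [3.141, 0.002, -0.086]
force: [-1.3, -0.1, -1.2]
width: 0.0877
gripper_force: 0.0
```

```bash
python3 - <<'E'
from h import *
s=arm.get_state();print(s["t"],s["eef_pos"],s["ee_rot"])
w=grab("wrist");cv2.imwrite("pics/w5.png",w["image"])
m=mask(w,"green");B=blobs(m);print([b[:3] for b in B[:3]])
E
```

```text
12.7 [ 0.51617532 -0.28312591  0.26120242] [ 3.14087455e+00  1.94079064e-03 -8.58759072e-02]
[(915, [238, 155, 28, 40], [251.5, 174.4])]
```

View pics/w5.png

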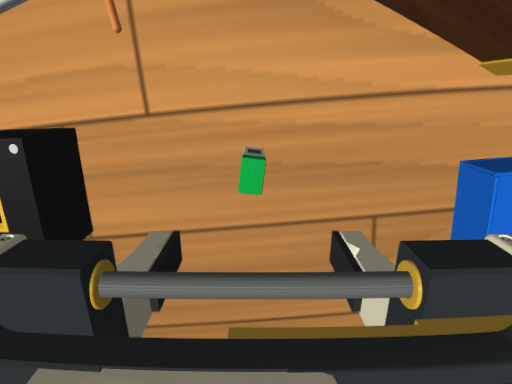

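The green cap is at (252,174), slightly turned in the picture, with clear space around it.

```bash
python3 - <<'E'
from h import *
w=grab("wrist");m=mask(w,"green");h=hsv(w)
v=h[...,2][m>0];print(np.percentile(v,[5,15,25,50,90]))
t=m.copy();t[h[...,2]<np.median(v)*0.85]=0
for mm in(m,t):
    c=max(cv2.findContours(mm,cv2.RETR_EXTERNAL,cv2.CHAIN_APPROX_NONE)[0],key=cv2.contourArea).reshape(-1,2)
    P=onplane(w,c,0.08)[:,:2];print(cv2.minAreaRect((P*1000).astype(np.float32)))
print(arm.get_state()["eef_pos"],arm.get_state()["ee_rot"])
E
```

```text
[ 88.  162.4 167.  168.  170. ]
((518.1324462890625, -279.5936279296875), (25.91028594970703, 42.777339935302734), 77.7531967163086)
((516.5265502929688, -279.0731201171875), (25.606550216674805, 39.18769454956055), 77.69103240966797)
[ 0.51576501 -0.27953739  0.26151621] [-3.14119679e+00  1.77875028e-03 -8.40584461e-02]
```

Call:
apply_moves(
  commands=[
    [[-1,0.003,0.002,-0.2,-0.021],[-1,0,0,-0.2,-0.021],[-1,0,0,-0.2,0],[-1,0,0,-0.2,0],[-1,0,0,-0.07,0],[-1,0,0,-0.04,0],[-1,0,0,0,0],[-1,0,0,0,0]],
  ],
)

```text
t: 13.6
eef_pos: [0.5178, -0.2776, 0.0819]
ee_rot: [3.141, -0.002, -0.212]
force: [-0.0, -0.4, 0.6]
width: 0.0876
gripper_force: 0.0
```

Call:
apply_moves(
  commands=[
    [[1,-0.004,-0.005,-0.015,0],[1,0,0,0,0],[1,0,0,0,0],[1,0,0,0,0],[1,0,0,0,0],[1,0,0,0,0],[1,0,0,0,0],[1,0,0,0,0],[1,0,0,0,0]],
  ],
)

```text
t: 14.5
eef_pos: [0.5161, -0.279, 0.0777]
ee_rot: [3.142, 0.0, -0.213]
force: [-0.4, -0.0, -0.3]
width: 0.0259
gripper_force: 25.0
```

Call:
apply_moves(
  commands=[
    [[1,0,0,0.1,0],[1,0,0,0.2,0],[1,0,0,0.2,0.021],[1,0,0,0.2,0.021],[1,0,0,0.2,0],[1,0,0.215,0,0],[1,0,0.215,0,0],[1,0,0.215,0,0],[1,0,0.215,0,0],[1,0,0.215,0,0],[1,0,0.215,0,0],[1,-0.008,0.215,0,0]],
  ],
)

```text
t: 15.7
eef_pos: [0.5141, 0.0237, 0.2578]
ee_rot: [-3.141, -0.0, -0.081]
force: [0.8, 0.1, -0.9]
width: 0.0258
gripper_force: 25.0
```

Call:
apply_moves(
  commands=[
    [[1,0,0,0,0],[1,0,0,0,0],[1,0,0,0,0]],
  ],
)

```text
t: 16.0
eef_pos: [0.5143, 0.0216, 0.2576]
ee_rot: [3.141, 0.0, -0.081]
force: [-0.5, 0.3, -0.4]
width: 0.0263
gripper_force: 25.0
```

```bash
python3 - <<'E'
from h import *
s=arm.get_state();print(s["eef_pos"],s["ee_rot"],s["width"])
w=grab("wrist");cv2.imwrite("pics/w6.png",w["image"])
print([b[:3] for b in blobs(mask(w,"green"))[:2]])
m=mask(w,"green");h=hsv(w);v=np.median(h[...,2][m>0]);t=m.copy();t[h[...,2]<v*0.85]=0
c=max(cv2.findContours(t,cv2.RETR_EXTERNAL,cv2.CHAIN_APPROX_NONE)[0],key=cv2.contourArea).reshape(-1,2)
P=onplane(w,c,s["eef_pos"][2]+.0023)[:,:2];print(cv2.minAreaRect((P*1000).astype(np.float32)))
E
```

```text
[0.51429999 0.02159466 0.25759606] [ 3.14140815e+00  3.65366669e-04 -8.12593171e-02] 0.02626147993662994
[(2971, [228, 217, 55, 56], [255.2, 244.6])]
((523.4059448242188, 20.984691619873047), (25.379201889038086, 22.392414093017578), 85.22607421875)
```

View pics/w6.png

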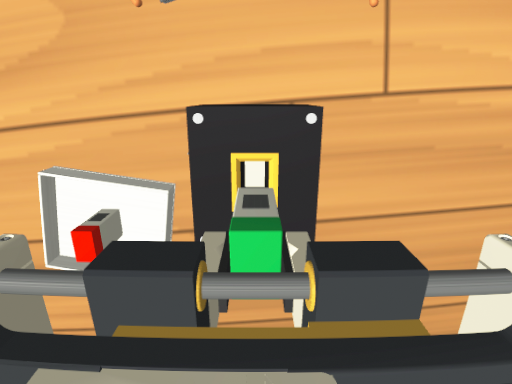

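The fresh cartridge is held square over the slot, which shows at (255,175). The spent one is standing in the tray at (95,235).

Call:
apply_moves(
  commands=[
    [[1,0,0,-0.15,0],[1,0,0,-0.15,0],[1,0,0,-0.07,0],[1,0,0,-0.02,0],[1,0,0,-0.015,0],[1,0,0,0,0]],
  ],
)

```text
t: 16.65
eef_pos: [0.5149, 0.0216, 0.1772]
ee_rot: [-3.141, -0.001, -0.082]
force: [-0.3, 0.2, -0.6]
width: 0.0258
gripper_force: 25.0
```

Call:
apply_moves(
  commands=[
    [[1,0,0,-0.015,0],[1,0,0,-0.015,0],[1,0,0,0,0]],
  ],
)

```text
t: 16.95
eef_pos: [0.5144, 0.022, 0.1707]
ee_rot: [-3.141, -0.0, -0.081]
force: [-0.3, 0.1, -1.2]
width: 0.0254
gripper_force: 25.0
```

Bottom is inside the mouth with no contact force. Continue.

Call:
apply_moves(
  commands=[
    [[1,0,0,-0.02,0],[1,0,0,-0.02,0],[1,0,0,-0.02,0],[1,0,0,0,0]],
  ],
)

```text
t: 17.35
eef_pos: [0.5141, 0.0219, 0.158]
ee_rot: [3.141, 0.001, -0.081]
force: [-0.6, -0.7, -0.6]
width: 0.0259
gripper_force: 25.0
```

Call:
apply_moves(
  commands=[
    [[1,0,0,-0.03,0],[1,0,0,-0.03,0],[1,0,0,-0.03,0],[1,0,0,0,0]],
  ],
)

```text
t: 17.75
eef_pos: [0.5138, 0.0218, 0.1396]
ee_rot: [3.141, 0.002, -0.081]
force: [0.0, 0.0, -0.6]
width: 0.0261
gripper_force: 25.0
```

Call:
apply_moves(
  commands=[
    [[1,0,0,-0.02,0],[1,0,0,-0.015,0],[1,0,0,-0.01,0],[1,0,0,0,0]],
  ],
)

```text
t: 18.15
eef_pos: [0.5143, 0.0219, 0.1315]
ee_rot: [3.141, 0.0, -0.081]
force: [-0.1, -0.5, -1.2]
width: 0.0256
gripper_force: 25.0
```

Call:
apply_moves(
  commands=[
    [[1,0,0,-0.005,0],[1,0,0,-0.005,0],[1,0,0,0,0]],
  ],
)

```text
t: 18.45
eef_pos: [0.5145, 0.022, 0.1297]
ee_rot: [3.142, 0.0, -0.081]
force: [0.1, -0.5, -0.9]
width: 0.0259
gripper_force: 25.0
```

Call:
apply_moves(
  commands=[
    [[-1,0,0,0,0],[-1,0,0,0,0],[-1,0,0,0,0],[-1,0,0,0,0],[-1,0,0,0.1,0],[-1,0,0,0.2,0],[1,0,0,0.03,0],[1,0,0,0,0],[1,0,0,0,0],[1,0,0,0,0],[1,0,0,0,0],[1,0,0,0,0]],
  ],
)

```text
t: 19.65
eef_pos: [0.5142, 0.0219, 0.195]
ee_rot: [3.141, 0.001, -0.081]
force: [0.8, 0.2, -0.2]
width: 0.0314
gripper_force: 0.0
```

Call:
apply_moves(
  commands=[
    [[1,0,0,0,0],[1,0,0,0,0],[1,0,0,0,0],[1,0,0,0,0],[1,0,0,0,0]],
  ],
)

```text
t: 20.15
eef_pos: [0.5145, 0.022, 0.1958]
ee_rot: [-3.142, -0.0, -0.081]
force: [0.6, -0.1, -0.7]
width: 0.0004
gripper_force: 0.0
```

```bash
python3 - <<'E'
from h import *
a=grab("scene");b=grab("side")
for f in(a,b):
    print([x[:3] for x in blobs(mask(f,"green")) if x[0]<400])
E
```

```text
[(129, [253, 168, 15, 14], [260.1, 174.0])]
[(284, [494, 323, 18, 30], [505.5, 338.1]), (140, [216, 143, 18, 13], [223.4, 149.0]), (112, [245, 183, 15, 10], [252.0, 187.4]), (68, [0, 0, 10, 8], [4.2, 3.0]), (64, [505, 270, 7, 16], [508.9, 278.6])]
```

Call:
apply_moves(
  commands=[
    [[1,0,0,-0.1,0],[1,0,0,-0.08,0],[1,0,0,-0.03,0],[1,0,0,-0.02,0],[1,0,0,-0.02,0],[1,0,0,0,0]],
  ],
)

```text
t: 20.85
eef_pos: [0.5147, 0.0219, 0.1462]
ee_rot: [3.142, -0.0, -0.081]
force: [-1.9, -0.6, 4.6]
width: 0.0003
gripper_force: 2.2
```

Call:
apply_moves(
  commands=[
    [[1,0,0,-0.015,0],[1,0,0,-0.015,0],[1,0,0,-0.015,0],[1,0,0,0,0]],
  ],
)

```text
t: 21.25
eef_pos: [0.5147, 0.022, 0.1375]
ee_rot: [-3.141, -0.001, -0.081]
force: [-2.6, -0.8, 5.9]
width: 0.0002
gripper_force: 2.7
```

Call:
apply_moves(
  commands=[
    [[1,0,0,-0.01,0],[1,0,0,-0.01,0],[1,0,0,-0.005,0],[1,0,0,0,0]],
  ],
)

```text
t: 21.65
eef_pos: [0.5146, 0.022, 0.1326]
ee_rot: [-3.142, -0.001, -0.081]
force: [-2.9, -0.4, 6.2]
width: 0.0004
gripper_force: 3.1
```

Call:
apply_moves(
  commands=[
    [[1,0,0,-0.005,0],[1,0,0,-0.004,0],[1,0,0,0,0]],
  ],
)

```text
t: 21.95
eef_pos: [0.5146, 0.0219, 0.1309]
ee_rot: [-3.142, -0.001, -0.081]
force: [-3.5, 1.3, 6.9]
width: 0.0003
gripper_force: 3.3
```

Call:
apply_moves(
  commands=[
    [[1,0,0,-0.004,0],[1,0,0,0,0]],
  ],
)

```text
t: 22.15
eef_pos: [0.5145, 0.0219, 0.1303]
ee_rot: [3.142, -0.001, -0.081]
force: [-4.6, 0.1, 9.9]
width: 0.0006
gripper_force: 4.6
```

Call:
apply_moves(
  commands=[
    [[1,0,0,-0.004,0],[1,0,0,0,0],[1,0,0,0,0],[1,0,0,0,0]],
  ],
)

```text
t: 22.55
eef_pos: [0.5146, 0.0219, 0.13]
ee_rot: [3.142, -0.001, -0.081]
force: [-6.2, 0.0, 13.5]
width: 0.0007
gripper_force: 6.6
```

Same signature as the first press. Rise and check.

Call:
apply_moves(
  commands=[
    [[1,0,0,0.05,0],[1,0,0,0.15,0],[1,0,0,0.2,0],[1,0,0,0.2,0],[1,0,0,0,0],[1,0,0,0,0],[1,0,0,0,0]],
  ],
)

```text
t: 23.25
eef_pos: [0.5141, 0.0219, 0.2479]
ee_rot: [-3.141, 0.001, -0.081]
force: [-0.3, -0.2, -0.4]
width: 0.0007
gripper_force: 0.0
```

```bash
python3 - <<'E'
from h import *
a=grab("scene");b=grab("side");w=grab("wrist")
for f in(a,b):
    print([x[:3] for x in blobs(mask(f,"green")) if x[0]<400])
    print([x[:3] for x in blobs(mask(f,"red")) if x[2][1]>110 and x[2][0]>160])
cv2.imwrite("pics/w7.png",cv2.vconcat([w["image"][:300],cv2.resize(a["image"][100:260,180:390],(512,390),interpolation=2)])[:600])
E
```

```text
[(109, [254, 172, 13, 13], [259.9, 177.9])]
[(90, [288, 138, 12, 12], [293.6, 143.4])]
[(283, [494, 323, 18, 30], [505.5, 338.1]), (204, [216, 51, 18, 16], [224.1, 57.4]), (159, [216, 143, 17, 13], [224.1, 148.8]), (108, [245, 187, 14, 10], [251.6, 191.4]), (65, [505, 270, 7, 16], [508.9, 278.6])]
[(84, [202, 177, 12, 9], [207.6, 180.8])]
```

View pics/w7.png

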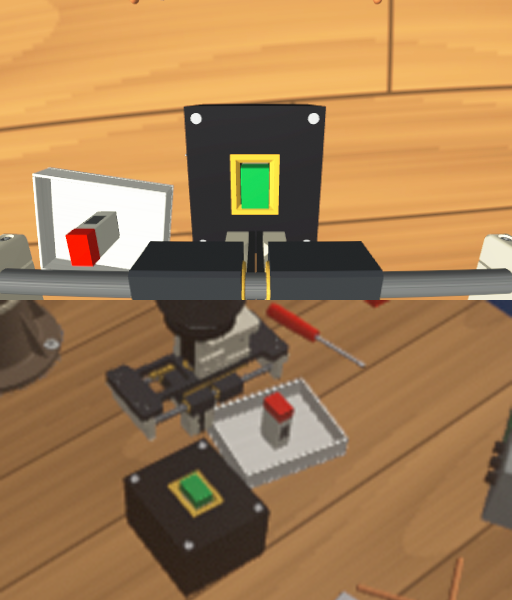

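The green cap is held low, at (259.9,177.9) in the scene view, matching the spent cartridge's starting position. The spent one stands in the tray, so I'll hand in the job.

```bash
python3 -c "
from station import arm
print(arm.job_done())"
```

```text
the job is handed in; nothing more can be done
None
```

The job is handed in at about 23 s: the fresh cartridge is held low in the bay, the spent one stands in the tray, measured wrist force while pressing stayed under 15 N, and the hand-in call returned no verdict.

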